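# Clip the hand stamp back on its bench hook

## Robot

A 6-joint arm with a two-finger parallel gripper is mounted at the origin on the work surface. World frame = base frame: x ahead of the robot, y to its left, z up, the work surface at z = 0. Lengths are in m, angles in degrees, forces in N, time in s.
With the tool pointing down it reaches from about 0.35 to 0.775 m from the base axis. Payload 7.3 kg.
Tool frame: the origin (TCP) lies midway between the tips of the shut fingers; the grasp point (between the pads) lies robot.grasp_offset behind it (robot.grasp_offset is the distance from the TCP to the grasp point, in m); z points along the fingers, y is the line along which they close (so a half turn about z gives the same grasp; the last joint's range is limited). The gripper opens to 92 mm and grips with 3 to 60 N. Pads are 19 mm wide; open, the fingers measure 130 mm over their backs; the gripper's body (75 mm by 190 mm) begins 47 mm behind the grasp point.
Start: joints at [-71.734, 19.595, 87.324, -0, 73.075, -8.365], TCP at [0.235, -0.469, 0.227] pointing down, gripper open.
Joint ranges: [-145.02, 145.02], [-44.19, 115.74], [2.07, 154.8], [-57.11, 237.11], [16.16, 152.29], [-177.93, 177.93]. Speed limits (degrees/s): [147.25, 147.25, 180, 180, 180, 180].

## Interface

Orientations are given as [roll, pitch, yaw] about the fixed x, y, z axes, in that order (R = Rz(yaw) Ry(pitch) Rx(roll)).
In Python, from station import robot, vision gives the robot as it stands. The module is installed in compiled form; this text tells all that it offers.
- The arm moves only by the tool send_rows, never from a script. Its argument "moves" is a list of rows, each a list of 7 numbers: the shift along the tool's x, y, z each as a share of 0.02 m, from -1 to 1, then the turn, a rotation vector about the tool's x, y, z each as a share of 0.08 rad, from -1 to 1, then the gripper command: -1 is fully open, 1 is shut, values between are in proportion. A call has 1 to 5 rows; each row shifts and turns the commanded pose from where the row before left it, along the tool's axes as they then stand; what a row does not reach is not made up. A row lasts 1/10 s, in which the tool goes at most 50 mm and 8.59 degrees, less where a joint would pass 70% of its speed; a pose out of reach is approached as far as the arm can. A call with a number of a shift or a turn outside -1 to 1 is refused whole. A call with a gripper value outside its range is refused whole. The fingers move at their own pace and stop on an object; the grip force is fixed at half the most. Time passes only in rows, so rows that do not move let the fingers close. It gives the time, the measured TCP pose, the force, the opening and the grip force at its end, in the units of the state.
- robot.get_obs(): the state, without advancing time (a new reading comes with each control period).
- vision.grab_frame(name): name is "scene" or "top"; returns the picture (420x560x3 uint8, red, green, blue); there is no depth.
- vision.camera_info(name): a dict with "mtx" (3x3 intrinsics, pixels), "extrinsics" (4x4, takes a point from camera to world coordinates). Camera axes: x right, y down, z forward; pixel columns grow to the right and rows downward; lengths in m; the calibration is good to about 2 mm. A picture is of the moment at which its call begins. camera_info takes no time and is no camera call.
- robot.finish_job(): hands the job in; it is judged then, once.
Trained networks look in the newest picture that a camera, given by its name, has taken for a name from the list of things; names that differ only in an ending like _2 or _b are one class to them, and where a whole thing is asked for, a point or a joint stands for the part that bears it (a point fixed in the world has none). Each returns a list of dicts, best first, with "confidence" (0 to 1); they miss things now and then, are a little off and sometimes report something else, mostly with a low value. They report only what shows in the picture. A call takes as long as a camera call. They do not tell look-alikes from the thing itself.
- vision.masks_of(query, camera): "region" (420x560 bool, what is visible of it) and "point" ([column, row] in pixels, amid what is visible of it).
The state is a dict: "clock": time; "q": joint angles; "joint_vel": joint speeds; "joint_efforts": joint torques, N m; "ee_pos": TCP position; "orientation": TCP orientation; "ft_force": force on the tool from outside, world axes, zero at the start; "torque": the same for the moment, N m; "finger_gap": opening from 0.0 (shut) to 1.0 (fully open); "grasp_force": force on a finger pad.
Only numpy, scipy, OpenCV 4.12 (cv2) and the standard library are available. Lean on these libraries where they do the work, as an engineer would, in place of code of your own. Each camera call takes 0.05 s, during which the arm holds its last target. There are 200 camera calls.

## Task

Pick up the hand stamp that has a steel eye on its front, press the eye down through the sprung gate of the bench snap hook, over the hook's nose, and stand the stamp on the table beside it, let go, with the eye caught in the hook and the gate snapped shut above it. The hook swivels and may stand askew, so feel your way and go gently: never put more than 15 N on the hook. Leave the jars, the lids, the label roll and the other stamp where they are.

Things in the scene. Friction and masses are not known exactly. Their poses are not given: they have to be found in the camera images.
- stamp_grip (a point): Hand stamp with an eye, loose, standing, about 0.16 kg. Point at the centre of its upright black handle, 85 mm above its underside; handle 26 mm (x) by 16 mm (y), from 36 to 110 mm above the underside, on a wooden block 30 (x) x 40 (y) x 36 mm high. x points from the handle towards the eye, z up.
- stamp_eye (a point): Middle of the eye's outer cross bar (along y): 49 mm ahead (+x) of the handle's centre line, 24 mm above the underside, 61 mm below stamp_grip; same axes. The flat level eye of 6 mm round steel bar stands out of the block's front face (34 mm behind this point); its two side bars, along x, are 15 mm apart inside, 27 mm outside.
- hook_axis (a point): On the upright swivel axis of the bench hook, 24 mm above the table: the eye's cross bar lies here, give or take 8 mm, once clipped with the stamp standing on the table. Axes fixed with the anchor plate. The hook is an upright U of 8 mm bar, open at the top, nose on its -x side, 17 mm from the axis, spine on its +x side, 16 mm from it; the gap is 23 mm wide, its floor 17 mm above the table.
- hook_nose (a point): Where the middle of the nose's flat top (11 mm wide, 77 mm above the table) would be if the hook stood straight; fixed with the anchor plate. The hook starts swivelled about hook_axis by up to 1.1 rad either way; this turn is NOT measured: feel or look for it. The eye goes over the nose from above, nose inside the eye, cross bar over hook_axis, stamp on the nose's side.
- hook_gate (a point): On the swivel axis at the top of the shut gate, 67 mm above the table; fixed with the anchor plate. If the cross bar is over the axis but the stamp's x is turned more than about 0.2 rad from the hook's, a side bar lands on the nose, 10 mm above the gate. The gate hinges on the spine at a barrel 22 mm wide, too wide for the eye; a turn over 1.5 rad wrong lands on it.
- anchor: The fixed round anchor plate (radius 27 mm, 5 mm thick, bolt heads 3 mm high at y = +20 and -20 mm) and the hook on it. Origin on the swivel axis at table height; x points roughly away from the robot. The hook swivels stiffly (0.12 Nm of friction), and on its rubber bush it sinks about 0.4 mm per N, at most 8 mm.
- gate (a joint): Angle of the sprung gate: 0 shut, growing to 1.45 rad as it is pressed down into the hook. About 4 N starts it, 4 to 8 N keeps it moving. It springs shut above the cross bar only when the bar's middle is lower than about 33 mm above the table.
- spare_grip (a point): The other hand stamp, the same but without an eye; leave it alone. Point at the centre of its handle, 85 mm above its underside.
- jar0_mid (a point): Olive jar, 62 mm diameter, 95 mm tall, loose; the point is its centre. Leave it alone.
- jar1_mid (a point): Olive jar, the same; its centre. Leave it alone.
- jar2_mid (a point): Olive jar, the same; its centre. Leave it alone.
- lids_mid (a point): Stack of jar lids, 64 mm diameter, 30 mm tall; its centre. Leave it alone.
- labels_mid (a point): Roll of labels lying flat, 76 mm diameter, 30 mm tall; its centre. Leave it alone.
There are look-alikes about, which are no part of the job. What is shaped like the part that bears stamp_grip but yellow is not meant.

How it is judged:
By the outcome, as a careful person would: the job done as asked, in the order asked, and still so for the second after the job is handed in, with the robot touching nothing.
It also fails if it takes over 70 s, if anything falls off the work surface, if the arm or the gripper's body presses on something with over 40 N, if the wrist force passes 120 N, or if a joint passes its speed limit or range.

## Working session

There is one attempt and no reset: what is moved stays moved. The work goes in short steps, Python scripts to look and compute and a tool call to move; the robot and the scene stay as the last step left them, time stands still between calls to the robot, and variables do not carry over. Pictures are saved under pics/ and viewed, at most 10 in all, crops included, and the job is handed in when it is done.

Besides the shell and the picture viewer there is one more tool, called after "Emit:" as name(argument=value, ...) on one line, values as JSON. send_rows: Moves the arm, as the interface text tells. Its arguments: {"type":"object","properties":{"moves":{"type":"array","items":{"type":"array","items":{"type":"number","minimum":-1,"maximum":1}}}},"required":["moves"]}

```bash
mkdir -p pics; ls; cat > h.py <<'E'
import numpy as np, cv2
from station import robot, vision
def cam(n):
    i=vision.camera_info(n); return np.array(i["mtx"]),np.array(i["extrinsics"])
def ray(n,px,z):
    K,T=cam(n); d=T[:3,:3]@np.linalg.solve(K,[px[0],px[1],1.]); o=T[:3,3]
    return o+d*(z-o[2])/d[2]
def proj(n,p):
    K,T=cam(n); c=T[:3,:3].T@(np.asarray(p,float)-T[:3,3]); u=K@c; return u[:2]/u[2]
def save(n,f,box=None,s=1):
    im=vision.grab_frame(n)
    if box: im=im[box[1]:box[3],box[0]:box[2]]
    im=cv2.resize(im,None,fx=s,fy=s,interpolation=cv2.INTER_CUBIC)
    cv2.imwrite(f,im[:,:,::-1])
E
python3 - <<'E'
from h import *
np.set_printoptions(precision=3,suppress=True)
for n in("scene","top"):
    K,T=cam(n);print(n,K,T); save(n,f"pics/{n}0.png",s=1.4)
    for q in("stamp_grip","spare_grip","anchor","gate","jar0_mid","lids_mid","labels_mid"):
        for m in vision.masks_of(q,n): 
            r=np.argwhere(m["region"]); print(q,round(m["confidence"],2),np.round(m["point"]),r.min(0)[::-1],r.max(0)[::-1])
o=robot.get_obs();print(o,robot.grasp_offset)
E
```

```text
pics
scene [[411.188   0.    277.048]
 [  0.    411.188 207.645]
 [  0.      0.      1.   ]] [[ 0.677  0.467 -0.569  1.039]
 [ 0.736 -0.424  0.528 -0.494]
 [ 0.005 -0.776 -0.631  0.623]
 [ 0.     0.     0.     1.   ]]
stamp_grip 0.6 [303. 184.] [292 156] [316 200]
stamp_grip 0.58 [257. 186.] [237 161] [263 205]
spare_grip 0.69 [368. 179.] [356 154] [377 198]
anchor 0.79 [235. 267.] [221 239] [247 284]
gate 0.66 [321. 280.] [307 256] [343 307]
jar0_mid 0.8 [366. 227.] [352 203] [385 253]
lids_mid 0.92 [337. 162.] [324 153] [347 174]
labels_mid 0.9 [405. 222.] [384 203] [419 233]
top [[419.678   0.    281.356]
 [  0.    419.678 213.386]
 [  0.      0.      1.   ]] [[-0.144 -0.97   0.197  0.387]
 [-0.99   0.141 -0.031 -0.037]
 [ 0.002 -0.2   -0.98   0.982]
 [ 0.     0.     0.     1.   ]]
stamp_grip 0.58 [263. 291.] [252 281] [272 312]
stamp_grip 0.55 [217. 263.] [205 245] [225 274]
anchor 0.67 [331. 207.] [320 198] [343 222]
gate 0.32 [332. 208.] [320 198] [342 222]
jar0_mid 0.73 [212. 172.] [198 154] [227 189]
jar0_mid 0.48 [212. 265.] [205 245] [224 274]
lids_mid 0.96 [147. 291.] [134 274] [164 303]
{'clock': 0.8, 'q': array([-71.736,  19.592,  87.325,   0.   ,  73.075,  -8.364]), 'joint_vel': array([ 0.093,  0.036, -0.038, -0.049,  0.   , -0.049]), 'joint_efforts': array([ -0.001, -43.109, -24.447,   0.072,   0.048,   0.   ]), 'ee_pos': array([ 0.235, -0.469,  0.227]), 'orientation': array([179.991,   0.001,  26.628]), 'ft_force': array([ 0.051, -0.251,  0.441]), 'torque': array([-0.007, -0.018,  0.006]), 'grasp_force': 0.0, 'finger_gap': 0.9971597781067878} 0.0188
```

View pics/scene0.png

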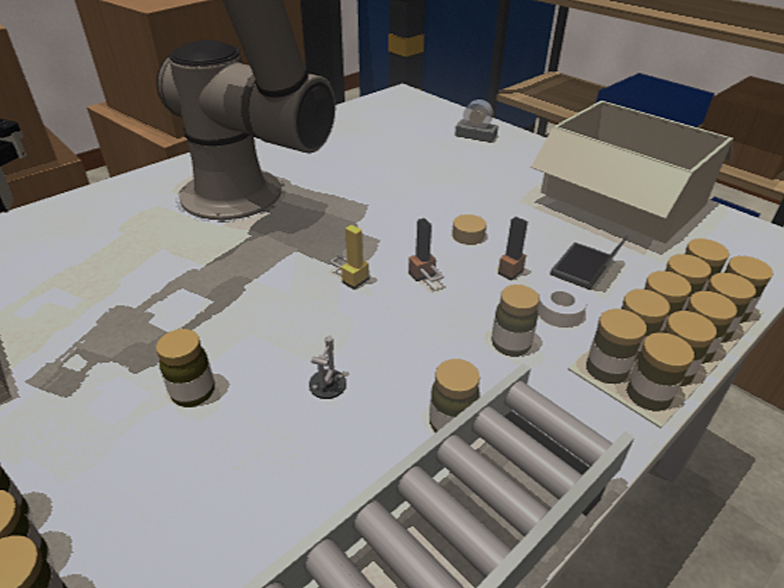

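View pics/top0.png

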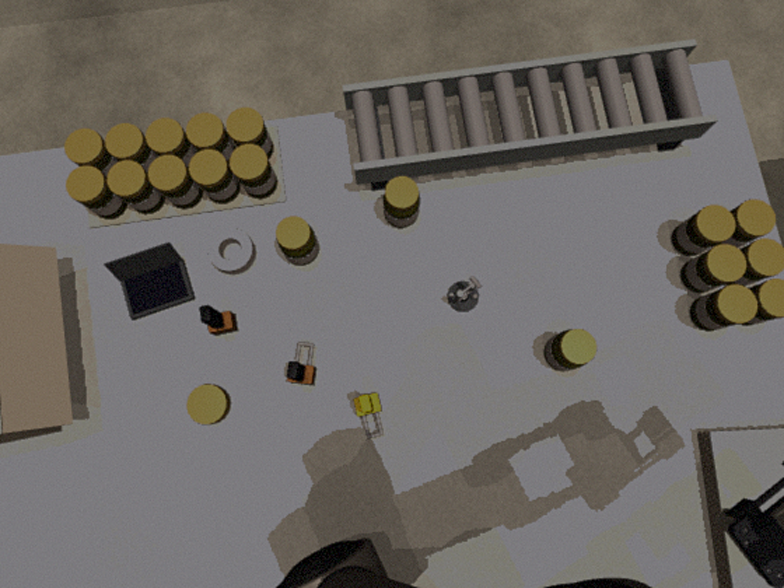

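Candidates:
- Black-handled stamp with eye: scene (303,184), top (214,262). This is my choice.
- Spare black stamp without eye: scene (368,179), top (153,228).
- Yellow stamp with eye: scene (253,186), top (263,290). It is a look-alike.

Next is a close crop of the stamp and the hook.

```bash
python3 - <<'E'
from h import *
f={n:vision.grab_frame(n) for n in("scene","top")}
for n in f: cv2.imwrite(f"raw_{n}.png",f[n][:,:,::-1])
def c(n,x,y,w=28): 
    h=int(w*.75); return cv2.resize(f[n][y-h:y+h,x-w:x+w],(400,300),interpolation=cv2.INTER_CUBIC)
m=np.vstack([np.hstack([c("top",214,258),c("top",331,208)]),np.hstack([c("scene",305,184,40),c("scene",235,262,40)])])
cv2.imwrite("pics/mos1.png",m[:,:,::-1])
E
```

```text
(no output)
```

View pics/mos1.png

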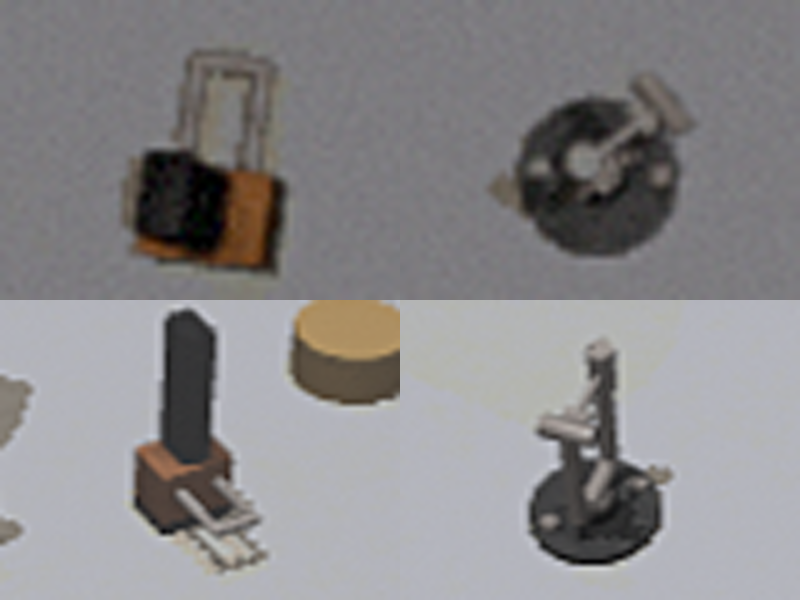

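The mosaic shows the chosen stamp with a black handle, an orange block and the eye. In the top view the handle top is near (211,264) and the eye's outer corners are near (213,244) and (224,245). In the hook's top view, the plate is centred near (331,211), the nose top is near (328.6,209.4) and the barrel is near (339.7,201.4), so the hook is turned.

```bash
cat > fit.py <<'E'
from h import *
from scipy.optimize import least_squares
np.set_printoptions(precision=4,suppress=True)
T=lambda a,b:("top",(186+a/7.143,237+b/7.143)); S=lambda a,b:("scene",(265+a/5,154+b/5))
st=[(T(190,52),(.052,.0135,.024)),(T(272,55),(.052,-.0135,.024)),(T(283,175),(.015,-.02,.036)),(T(277,268),(-.015,-.02,.036)),
 (S(190,14),(0,0,.110)),(S(205,231),(.052,-.0135,.024)),(S(262,220),(.052,.0135,.024)),(S(187,160),(0,0,.036))]
def f(p,L,r=True):
    c,s=np.cos(p[2]),np.sin(p[2]); out=[]
    for (n,px),q in L:
        w=[p[0]+c*q[0]-s*q[1],p[1]+s*q[0]+c*q[1],q[2]]; out+=list(proj(n,w)-np.array(px)-.0)
    return np.array(out)
# handedness: left of stamp (+y) decided by trying both
for sg in(1,-1):
    L=[(a,(q[0],sg*q[1],q[2])) for a,q in st]
    g=min((least_squares(f,[.43,.1,y],args=(L,)) for y in(-2,0,1.5,3)),key=lambda g:g.cost)
    print("stamp",sg,g.x[:2],np.degrees(g.x[2])%360,g.cost); print(g.fun.reshape(-1,2).tolist() if g.cost<60 else '')
T=lambda a,b:("top",(303+a/7.143,187+b/7.143)); S=lambda a,b:("scene",(195+a/5,232+b/5))
hk=[(T(200,176),(0,0,.005)),(T(183,160),(-.017,0,.077)),(S(200,50),(-.017,0,.077)),(S(196,211),(0,0,.005))]
g=min((least_squares(f,[.4,-.1,y],args=(hk,)) for y in(-2,0,1.5,3)),key=lambda g:g.cost)
print("hook",g.x[:2],np.degrees(g.x[2]),g.cost,g.fun.reshape(-1,2).tolist())
print("plate",ray("top",T(200,176)[1],.005),ray("scene",S(196,211)[1],.005))
print("nose",ray("top",T(183,160)[1],.077),ray("scene",S(200,50)[1],.077))
for z in(.055,.062,.067):print("barrel",ray("top",T(262,103)[1],z),ray("scene",S(165,127)[1],z), "ends",ray("top",T(238,80)[1],z),ray("top",T(285,128)[1],z))
print("bolts",ray("top",T(137,168)[1],.008),ray("top",T(262,175)[1],.008))
E
python3 fit.py; python3 -c "
from h import *
print('spare',ray('top',(149,224),.11),'jar',ray('top',(212,168),.095),ray('top',(409,249),.095),ray('top',(287,136),.095),'yel',ray('top',(263,288),.11),'lids',ray('top',(148,288),.03),'lab',ray('top',(166,180),.03))"
```

```text
stamp 1 [0.4796 0.0995] 346.3482189854197 17.105160941219218
[[-0.5596325488178593, -0.9647374811635245], [-0.35795176789480365, -0.29073429985120924], [-1.7168316532001313, -1.2108301783489992], [-2.4944183131963484, -0.8371877634159546], [-2.0469079248821345, 1.60106623691172], [0.08487895766108977, 1.1771243905385234], [-1.6963200339799869, 0.022626146096513367], [-2.7183846511646834, -1.733041297039108]]
stamp -1 [0.4861 0.0687] 28.776319384819093 387.1759658772666

spare [0.58005468 0.21492828 0.11      ] jar [0.68860883 0.07157062 0.095     ] [ 0.45018388 -0.32200586  0.095     ] [ 0.73890177 -0.10313614  0.095     ] yel [ 0.41366785 -0.00489218  0.11      ] lids [0.45319151 0.25214907 0.03      ] lab [0.69696902 0.18985886 0.03      ]Traceback (most recent call last):
  File "fit.py", line 19, in <module>
    g=min((least_squares(f,[.4,-.1,y],args=(hk,)) for y in(-2,0,1.5,3)),key=lambda g:g.cost)
  File "fit.py", line 19, in <genexpr>
    g=min((least_squares(f,[.4,-.1,y],args=(hk,)) for y in(-2,0,1.5,3)),key=lambda g:g.cost)
           ~~~~~~~~~~~~~^^^^^^^^^^^^^^^^^^^^^^^^^
 
[... 811 characters left out ...]
  ~~~~~~~~^^^^^^^^^^^^^^^^^^^^^^^^^^^^^^
    return np.atleast_1d(self.fun(x))
                         ~~~~~~~~^^^
    return self.f(x, *self.args, **self.kwargs)
           ~~~~~~^^^^^^^^^^^^^^^^^^^^^^^^^^^^^^
  File "fit.py", line 10, in f
    w=[p[0]+c*q[0]-s*q[1],p[1]+s*q[0]+c*q[1],q[2]]; out+=list(proj(n,w)-np.array(px)-.0)
                                                              ~~~~^^^^^
  File "h.py", line 9, in proj
    K,T=cam(n); c=T[:3,:3].T@(np.asarray(p,float)-T[:3,3]); u=K@c; return u[:2]/u[2]
        ~~~^^^
  File "h.py", line 4, in cam
    i=vision.camera_info(n); return np.array(i["mtx"]),np.array(i["extrinsics"])
ValueError: time passes only in moves, steps and waits
```

```bash
sed -i 's/^def cam(n):/import functools\n@functools.cache\ndef cam(n):/' h.py; python3 fit.py; python3 - <<'E'
import numpy as np
from h import *
# dark handle & block regions via colour, from saved raw
im=cv2.imread("raw_top.png")[:,:,::-1].astype(int)
E
```

```text
stamp 1 [0.4796 0.0995] 346.3482189854197 17.105160941219218
[[-0.5596325488178593, -0.9647374811635245], [-0.35795176789480365, -0.29073429985120924], [-1.7168316532001313, -1.2108301783489992], [-2.4944183131963484, -0.8371877634159546], [-2.0469079248821345, 1.60106623691172], [0.08487895766108977, 1.1771243905385234], [-1.6963200339799869, 0.022626146096513367], [-2.7183846511646834, -1.733041297039108]]
stamp -1 [0.4861 0.0687] 28.776319384819093 387.1759658772666

hook [ 0.5746 -0.1826] -59.530487935850765 5.8971481027142785 [[-1.4059760230317124, -1.3683358556683913], [-1.171314350417049, -1.1657399041934866], [-1.4406898355220505, -0.37379973997181537], [-1.5758209678078288, -0.7181452583540704]]
plate [ 0.5708 -0.1854  0.005 ] [ 0.5782 -0.1815  0.005 ]
nose [ 0.563  -0.1701  0.077 ] [ 0.5686 -0.1666  0.077 ]
barrel [ 0.5819 -0.2013  0.055 ] [ 0.574  -0.1894  0.055 ] ends [ 0.5904 -0.195   0.055 ] [ 0.5729 -0.2071  0.055 ]
barrel [ 0.5805 -0.2     0.062 ] [ 0.5798 -0.1931  0.062 ] ends [ 0.5889 -0.1938  0.062 ] [ 0.5715 -0.2058  0.062 ]
barrel [ 0.5794 -0.1991  0.067 ] [ 0.5839 -0.1958  0.067 ] ends [ 0.5878 -0.193   0.067 ] [ 0.5705 -0.2049  0.067 ]
bolts [ 0.576  -0.1647  0.008 ] [ 0.5676 -0.2054  0.008 ]
```

```bash
cat >> h.py <<'E'
def plan(xyz,yaw,n=None,z_off=0):
    """rows (tool units) from present pose to TCP xyz, yaw (deg), tool vertical"""
    o=robot.get_obs(); p=np.array(o["ee_pos"]); y=o["orientation"][2]
    d=np.array(xyz)-p; dy=np.radians((yaw-y+180)%360-180)
    n=n or int(np.ceil(max(np.linalg.norm(d)/.0195,abs(dy)/.078,1))); rows=[]
    for i in range(n):
        a=np.radians(y)+dy*i/n; c,s=np.cos(a),np.sin(a); v=d/n/.02
        rows.append([round(float(q),2) for q in(v@[c,s,0],v@[s,-c,0],-v[2],0,0,-dy/n/.08)])
    print("now",np.round(p,4),round(y,2),"delta mm",np.round(d*1e3,1),"dyaw",round(np.degrees(dy),1))
    for r in rows: print(r)
E
sed -i 's#(186+a/7.143,237+b/7.143)#(185.57+a/7.143,236.57+b/7.143)#;s#(265+a/5,154+b/5)#(264.6+a/5,153.6+b/5)#;s#(303+a/7.143,187+b/7.143)#(302.57+a/7.143,186.57+b/7.143)#;s#(195+a/5,232+b/5)#(194.6+a/5,231.6+b/5)#' fit.py
sed -i '/^T=.*302/i for n in("top","scene"):\n    g=least_squares(f,[.48,.1,-.24],args=([x for x in st if x[0][0]==n],)); print(n,g.x[:2],np.degrees(g.x[2]),g.cost)' fit.py
python3 fit.py; python3 -c "
from h import *
plan([.48,.0995,.235],-13.6)"
```

```text
stamp 1 [0.4795 0.0997] 346.7087781264897 12.633266021150813
[[-0.3646748047387405, -0.45909328083297396], [-0.1539596237465446, 0.14164906605770966], [-1.412432217020779, -0.7871410401180583], [-2.1068762608394707, -0.4058817140937663], [-1.6088949738330598, 1.9522574836307172], [0.6582787724403829, 1.4999639782449776], [-1.166267202197787, 0.30876789601435917], [-2.281933348346911, -1.3838260481576299]]
stamp -1 [0.4858 0.0694] 27.99960030596891 377.52852524356837

top [0.4775 0.0964] -10.385735774839224 0.42022464075933924
scene [0.4801 0.1056] -18.33927657419634 4.087207271405374
hook [ 0.5745 -0.1824] -59.60063542192069 2.7193171947313255 [[-1.0676409996866028, -0.8754942521855753], [-0.8463043967407202, -0.6752263137047123], [-0.9689444616016374, -0.06274987368598772], [-1.1164767527830293, -0.4132964277100655]]
plate [ 0.572  -0.1846  0.005 ] [ 0.5768 -0.1814  0.005 ]
nose [ 0.5641 -0.1693  0.077 ] [ 0.5673 -0.1665  0.077 ]
barrel [ 0.5831 -0.2005  0.055 ] [ 0.5727 -0.1893  0.055 ] ends [ 0.5916 -0.1942  0.055 ] [ 0.574  -0.2063  0.055 ]
barrel [ 0.5816 -0.1992  0.062 ] [ 0.57
[... 800 characters left out ...]
]
[0.53, -0.81, -0.01, 0.0, 0.0, 0.27]
[0.52, -0.82, -0.01, 0.0, 0.0, 0.27]
[0.5, -0.83, -0.01, 0.0, 0.0, 0.27]
[0.48, -0.84, -0.01, 0.0, 0.0, 0.27]
[0.46, -0.85, -0.01, 0.0, 0.0, 0.27]
[0.44, -0.86, -0.01, 0.0, 0.0, 0.27]
[0.42, -0.87, -0.01, 0.0, 0.0, 0.27]
[0.41, -0.88, -0.01, 0.0, 0.0, 0.27]
[0.39, -0.89, -0.01, 0.0, 0.0, 0.27]
[0.37, -0.9, -0.01, 0.0, 0.0, 0.27]
[0.35, -0.9, -0.01, 0.0, 0.0, 0.27]
[0.33, -0.91, -0.01, 0.0, 0.0, 0.27]
[0.31, -0.92, -0.01, 0.0, 0.0, 0.27]
[0.29, -0.92, -0.01, 0.0, 0.0, 0.27]
[0.27, -0.93, -0.01, 0.0, 0.0, 0.27]
[0.25, -0.94, -0.01, 0.0, 0.0, 0.27]
[0.22, -0.94, -0.01, 0.0, 0.0, 0.27]
[0.2, -0.95, -0.01, 0.0, 0.0, 0.27]
[0.18, -0.95, -0.01, 0.0, 0.0, 0.27]
```

Emit:
send_rows(moves=[[0.73,-0.64,0,0,0,0.27,-1],[0.72,-0.65,0,0,0,0.27,-1],[0.71,-0.66,0,0,0,0.27,-1],[0.7,-0.67,0,0,0,0.27,-1],[0.69,-0.69,0,0,0,0.27,-1]])

```text
clock: 1.4
ee_pos: [0.2733, -0.3791, 0.2268]
orientation: [180.0, -0.0, 20.4]
ft_force: [0.4, 0.3, 0.5]
finger_gap: 0.998
grasp_force: 0.0
```

Emit:
send_rows(moves=[[0.67,-0.7,0,0,0,0.27,-1],[0.65,-0.71,0,0,0,0.27,-1],[0.64,-0.73,0,0,0,0.27,-1],[0.62,-0.74,0,0,0,0.27,-1],[0.6,-0.76,0,0,0,0.27,-1]])

```text
clock: 1.9
ee_pos: [0.3114, -0.2902, 0.2268]
orientation: [180.0, -0.0, 14.2]
ft_force: [0.1, 0.6, 0.3]
finger_gap: 0.999
grasp_force: 0.0
```

Emit:
send_rows(moves=[[0.59,-0.77,0,0,0,0.27,-1],[0.57,-0.78,0,0,0,0.27,-1],[0.55,-0.79,0,0,0,0.27,-1],[0.53,-0.81,0,0,0,0.27,-1],[0.52,-0.82,0,0,0,0.27,-1]])

```text
clock: 2.4
ee_pos: [0.3492, -0.2011, 0.2268]
orientation: [180.0, -0.0, 8.0]
ft_force: [-0.6, 0.6, 1.1]
finger_gap: 1.0
grasp_force: 0.0
```

Emit:
send_rows(moves=[[0.5,-0.83,0,0,0,0.27,-1],[0.48,-0.84,0,0,0,0.27,-1],[0.46,-0.85,0,0,0,0.27,-1],[0.44,-0.86,0,0,0,0.27,-1],[0.42,-0.87,0,0,0,0.27,-1]])

```text
clock: 2.9
ee_pos: [0.3867, -0.112, 0.2269]
orientation: [180.0, -0.0, 1.8]
ft_force: [0.5, 0.1, -0.3]
finger_gap: 1.0
grasp_force: 0.0
```

Emit:
send_rows(moves=[[0.41,-0.88,0,0,0,0.27,-1],[0.39,-0.89,0,0,0,0.27,-1],[0.37,-0.9,0,0,0,0.27,-1],[0.35,-0.9,0,0,0,0.27,-1],[0.33,-0.91,0,0,0,0.27,-1]])

```text
clock: 3.4
ee_pos: [0.4247, -0.0227, 0.2268]
orientation: [180.0, -0.0, -4.4]
ft_force: [0.5, -0.5, 1.7]
finger_gap: 0.997
grasp_force: 0.0
```

Emit:
send_rows(moves=[[0.31,-0.92,0,0,0,0.27,-1],[0.29,-0.92,0,0,0,0.27,-1],[0.27,-0.93,0,0,0,0.27,-1],[0.25,-0.94,0,0,0,0.27,-1],[0.22,-0.94,0,0,0,0.27,-1]])

```text
clock: 3.9
ee_pos: [0.4623, 0.0665, 0.2268]
orientation: [180.0, -0.0, -10.5]
ft_force: [-0.1, -0.3, 0.0]
finger_gap: 1.0
grasp_force: 0.0
```

Emit:
send_rows(moves=[[0.2,-0.95,0,0,0,0.27,-1],[0.18,-0.95,0,0,0,0.27,-1],[0,0,0,0,0,0,-1],[0,0,0,0,0,0,-1]])

```text
clock: 4.3
ee_pos: [0.4766, 0.1015, 0.2265]
orientation: [180.0, 0.0, -12.9]
ft_force: [0.4, 0.5, 0.8]
finger_gap: 1.001
grasp_force: 0.0
```

Emit:
send_rows(moves=[[0,0,1,0,0,0,-1],[0,0,1,0,0,0,-1],[0,0,1,0,0,0,-1],[0,0,1,0,0,0,-1],[0.15,0.1,0.5,0,0,0,-1]])

```text
clock: 4.8
ee_pos: [0.4781, 0.0981, 0.1353]
orientation: [179.9, 0.1, -13.0]
ft_force: [-0.1, 0.4, 1.2]
finger_gap: 1.001
grasp_force: 0.0
```

```bash
python3 - <<'E'
from h import *
p=robot.get_obs()["ee_pos"];print(p)
f={n:vision.grab_frame(n) for n in("scene","top")}
def c(n,x,y,w): 
    h=int(w*.75); return cv2.resize(f[n][y-h:y+h,x-w:x+w],(400,300),interpolation=cv2.INTER_CUBIC)
m=np.hstack([c("scene",303,175,60),c("top",214,258,60)])
cv2.imwrite("pics/mos2.png",m[:,:,::-1])
for n in f: print(n,"TCP projects",proj(n,p))
E
```

```text
[0.47808962 0.09810653 0.13534444]
scene TCP projects [300.52373172 148.90572377]
top TCP projects [207.3697692  262.98819632]
```

View pics/mos2.png

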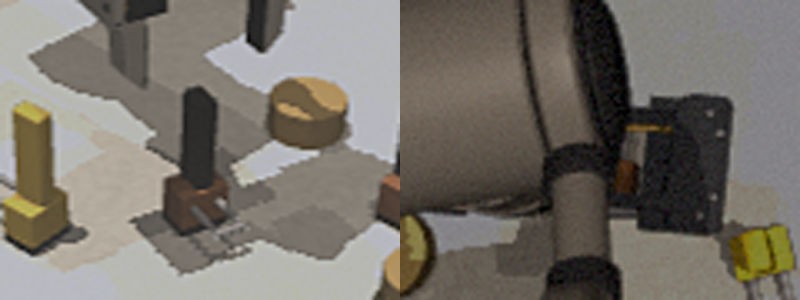

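The fingers straddle the handle. The midpoint of the finger tips shows at scene (301.7,150.0) against a predicted (300.5,148.9), so that camera is about +1.1 px off. I'll correct for this.

```bash
cat >> fit.py <<'E'
print("handle top corrected",ray("scene",(301.4,156.4),.11))
off={"scene":np.array([1.1,1.0]),"top":np.array([.95,.8])}
for nm in(("scene",),("top",),("scene","top")):
    L=[((n,tuple(np.array(px)-off[n])),q) for (n,px),q in st[:7] if n in nm]
    g=least_squares(f,[.48,.1,-.24],args=(L,)); print(nm,g.x[:2],np.degrees(g.x[2]),g.cost)
L=[((n,tuple(np.array(px)-off[n])),q) for (n,px),q in hk]
g=least_squares(f,[.57,-.18,-1],args=(L,)); print("hook",g.x[:2],np.degrees(g.x[2]),g.cost)
E
python3 fit.py | tail -5
```

```text
handle top corrected [0.4742 0.1064 0.11  ]
('scene',) [0.4735 0.1087] -18.892720539719157 0.8247488278801912
('top',) [0.4796 0.0983] -10.35626426732522 0.44659329323753105
('scene', 'top') [0.4783 0.0996] -11.743911628213764 10.91723461384488
hook [ 0.5738 -0.1819] -59.82984751799974 0.41364281401128233
```

Emit:
send_rows(moves=[[-0.05,-0.15,0.9,0,0,0,-1],[0,0,0.9,0,0,0,-1],[0,0,0.9,0,0,0,-1],[0,0,0.6,0,0,0,-1],[0,0,0,0,0,0,-0.5]])

```text
clock: 5.4
ee_pos: [0.4787, 0.1017, 0.0703]
orientation: [180.0, 0.1, -13.0]
ft_force: [-0.8, -0.3, 0.3]
finger_gap: 0.955
grasp_force: 0.0
```

Emit:
send_rows(moves=[[0,0,0,0,0,0,-0.1],[0,0,0,0,0,0,0.2],[0,0,0,0,0,0,0.4],[0,0,0,0,0,0,0.5],[0,0,0,0,0,0,0.55]])

```text
clock: 5.9
ee_pos: [0.4792, 0.1021, 0.071]
orientation: [-180.0, -0.0, -13.0]
ft_force: [-0.1, 0.2, 0.5]
finger_gap: 0.532
grasp_force: 0.0
```

Emit:
send_rows(moves=[[0,0,0,0,0,0,0.6],[0,0,0,0,0,0,0.65],[0,0,0,0,0,0,0.7],[0,0,0,0,0,0,1],[0,0,0,0,0,0,1]])

```text
clock: 6.4
ee_pos: [0.479, 0.1021, 0.0707]
orientation: [180.0, 0.0, -13.0]
ft_force: [0.1, -0.3, -0.3]
finger_gap: 0.174
grasp_force: 30.0
```

Emit:
send_rows(moves=[[0,0,0,0,0,0,1],[0,0,0,0,0,0,1],[0,0,0,0,0,0,1]])

```text
clock: 6.7
ee_pos: [0.479, 0.1021, 0.0707]
orientation: [180.0, 0.0, -13.0]
ft_force: [-0.3, 0.1, -0.9]
finger_gap: 0.172
grasp_force: 30.0
```

Emit:
send_rows(moves=[[0,0,-0.5,0,0,0,1],[0,0,-0.9,0,0,0,1],[0,0,-0.9,0,0,0,1],[0,0,-0.9,0,0,0,1],[0,0,-0.9,0,0,0,1]])

```text
clock: 7.2
ee_pos: [0.4789, 0.1021, 0.1541]
orientation: [-180.0, -0.0, -13.0]
ft_force: [-0.2, -0.3, -1.3]
finger_gap: 0.175
grasp_force: 30.0
```

Emit:
send_rows(moves=[[0,0,-0.5,0,0,0,1],[0,0,-0.5,0,0,0,1],[0,0,0,0,0,0,1]])

```text
clock: 7.5
ee_pos: [0.4796, 0.1021, 0.1738]
orientation: [-180.0, -0.1, -13.0]
ft_force: [0.2, -0.4, -1.2]
finger_gap: 0.174
grasp_force: 30.0
```

```bash
python3 -c "
from h import *
plan([.549,-.139,.175],-59.8,16)
print(robot.get_obs()['ft_force'])"
```

```text
now [0.4796 0.1021 0.1738] -12.97 delta mm [  69.4 -241.1    1.2] dyaw -46.8
[0.38, 0.69, -0.0, 0.0, 0.0, 0.64]
[0.42, 0.67, -0.0, 0.0, 0.0, 0.64]
[0.45, 0.64, -0.0, 0.0, 0.0, 0.64]
[0.48, 0.62, -0.0, 0.0, 0.0, 0.64]
[0.51, 0.59, -0.0, 0.0, 0.0, 0.64]
[0.54, 0.57, -0.0, 0.0, 0.0, 0.64]
[0.57, 0.54, -0.0, 0.0, 0.0, 0.64]
[0.6, 0.51, -0.0, 0.0, 0.0, 0.64]
[0.62, 0.48, -0.0, 0.0, 0.0, 0.64]
[0.65, 0.45, -0.0, 0.0, 0.0, 0.64]
[0.67, 0.41, -0.0, 0.0, 0.0, 0.64]
[0.69, 0.38, -0.0, 0.0, 0.0, 0.64]
[0.71, 0.34, -0.0, 0.0, 0.0, 0.64]
[0.72, 0.31, -0.0, 0.0, 0.0, 0.64]
[0.74, 0.27, -0.0, 0.0, 0.0, 0.64]
[0.75, 0.23, -0.0, 0.0, 0.0, 0.64]
[ 0.15729114 -0.35046575 -1.19934508]
```

Emit:
send_rows(moves=[[0.38,0.69,0,0,0,0.64,1],[0.42,0.67,0,0,0,0.64,1],[0.45,0.64,0,0,0,0.64,1],[0.48,0.62,0,0,0,0.64,1],[0.51,0.59,0,0,0,0.64,1]])

```text
clock: 8.0
ee_pos: [0.5005, 0.026, 0.1719]
orientation: [180.0, 0.1, -27.8]
ft_force: [-0.3, 1.0, 0.0]
finger_gap: 0.17
grasp_force: 30.0
```

Emit:
send_rows(moves=[[0.54,0.57,0,0,0,0.64,1],[0.57,0.54,0,0,0,0.64,1],[0.6,0.51,0,0,0,0.64,1],[0.62,0.48,0,0,0,0.64,1],[0.65,0.45,0,0,0,0.64,1]])

```text
clock: 8.5
ee_pos: [0.5227, -0.0502, 0.1727]
orientation: [180.0, -0.0, -42.5]
ft_force: [-0.1, -0.6, -0.8]
finger_gap: 0.171
grasp_force: 30.0
```

Emit:
send_rows(moves=[[0.67,0.41,0,0,0,0.64,1],[0.69,0.38,0,0,0,0.64,1],[0.71,0.34,0,0,0,0.64,1],[0.72,0.31,0,0,0,0.64,1],[0.74,0.27,0,0,0,0.64,1]])

```text
clock: 9.0
ee_pos: [0.5443, -0.1258, 0.1727]
orientation: [180.0, -0.0, -57.2]
ft_force: [0.1, -0.3, -1.0]
finger_gap: 0.171
grasp_force: 30.0
```

Emit:
send_rows(moves=[[0.75,0.23,0,0,0,0.64,1],[0,0,0.5,0,0,0,1],[0,0,0,0,0,0,1],[0,0,0,0,0,0,1]])

```text
clock: 9.4
ee_pos: [0.5478, -0.1389, 0.162]
orientation: [179.9, 0.1, -59.9]
ft_force: [-0.7, 0.1, -1.0]
finger_gap: 0.172
grasp_force: 30.0
```

```bash
cat > look.py <<'E'
from h import *
import sys
w=int(sys.argv[2]) if len(sys.argv)>2 else 40
o=robot.get_obs();p=np.array(o["ee_pos"]);print(p,o["orientation"],o["ft_force"])
f={n:vision.grab_frame(n) for n in("scene","top")}
def c(n,x,y,w): 
    h=int(w*.75); return cv2.resize(f[n][y-h:y+h,x-w:x+w],(400,300),interpolation=cv2.INTER_CUBIC)
m=np.hstack([c("scene",235,245,w),c("top",331,212,w)])
cv2.imwrite(f"pics/{sys.argv[1]}.png",m[:,:,::-1])
for n in f: cv2.imwrite(f"raw_{sys.argv[1]}_{n}.png",f[n][:,:,::-1])
E
python3 look.py mos3
```

```text
[ 0.54777367 -0.13893564  0.16204047] [ 1.79945317e+02  8.79084860e-02 -5.98643030e+01] [-0.73569412  0.12177656 -0.95287564]
```

View pics/mos3.png

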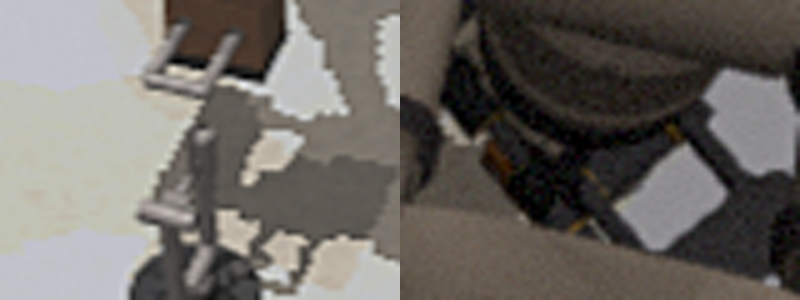

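```bash
python3 - <<'E'
from h import *
off=np.array([1.1,1.0])
px=lambda a,b:(194.6+a/5-off[0],214.6+b/5-off[1])
L=ray("scene",px(149,79),.1153);R=ray("scene",px(211,93),.1153);print("bar",L,R,(L+R)/2)
d=R-L;print("bar dir-> stamp x yaw",np.degrees(np.arctan2(d[1],d[0]))-90)
nose=ray("scene",px(203,133),.077);print("nose",nose)
for z in(.057,.062,.067):
  a=ray("scene",px(138,212),z);b=ray("scene",px(197,219),z);e=b-a;print("barrel",z,(a+b)/2,np.linalg.norm(e),np.degrees(np.arctan2(e[1],e[0]))-90)
pl=np.array([.5738,-.1819]);v=pl-nose[:2];print("yaw axis-nose",np.degrees(np.arctan2(v[1],v[0])),np.linalg.norm(v))
# predicted scene pixels, hook yaw candidates, in mosaic coords
for y in(-50,-60,-70):
  a=np.radians(y);x=np.array([np.cos(a),np.sin(a)]);t=np.array([-x[1],x[0]])
  q=lambda u,v,z:np.round((proj("scene",[*(pl+u*x+v*t),z])+off-[194.6,214.6])*5)
  print(y,"nose",q(-.017,0,.077),"spine-top barrel",q(.016,-.011,.062),q(.016,.011,.062))
E
```

```text
bar [ 0.56088284 -0.18484598  0.1153    ] [ 0.58218789 -0.17270306  0.1153    ] [ 0.57153536 -0.17877452  0.1153    ]
bar dir-> stamp x yaw -60.318817782568644
nose [ 0.56355765 -0.16479248  0.077     ]
barrel 0.057 [ 0.57291815 -0.19072379  0.057     ] 0.023056054838266112 -51.494702856917286
barrel 0.062 [ 0.57703355 -0.19340006  0.062     ] 0.022852478858511358 -51.49470285691753
barrel 0.067 [ 0.58114895 -0.19607633  0.067     ] 0.02264890287875668 -51.49470285691754
yaw axis-nose -59.09084965559556 0.019939237955331132
-50 nose [193. 137.] spine-top barrel [149. 224.] [206. 229.]
-60 nose [201. 138.] spine-top barrel [143. 219.] [197. 232.]
-70 nose [208. 140.] spine-top barrel [139. 213.] [188. 233.]
```

Emit:
send_rows(moves=[[0.1,0.06,0.4,0,0,-0.33,1],[0,0,0.4,0,0,0,1],[0,0,0.4,0,0,0,1],[0,0,0.3,0,0,0,1],[0,0,0,0,0,0,1]])

```text
clock: 10.0
ee_pos: [0.5477, -0.1416, 0.1316]
orientation: [179.9, 0.1, -58.4]
ft_force: [0.2, 0.2, -1.3]
finger_gap: 0.172
grasp_force: 30.0
```

```bash
python3 look.py mos4 24; python3 - <<'E'
import cv2
im=cv2.imread("raw_mos4_scene.png")[214:269,205:278]
cv2.imwrite("pics/z4.png",cv2.resize(im,(730,550),interpolation=cv2.INTER_CUBIC))
E
```

```text
[ 0.54768501 -0.14158184  0.13160391] [ 1.79928959e+02  9.41228665e-02 -5.83991242e+01] [ 0.229145    0.17664418 -1.25316882]
```

View pics/z4.png

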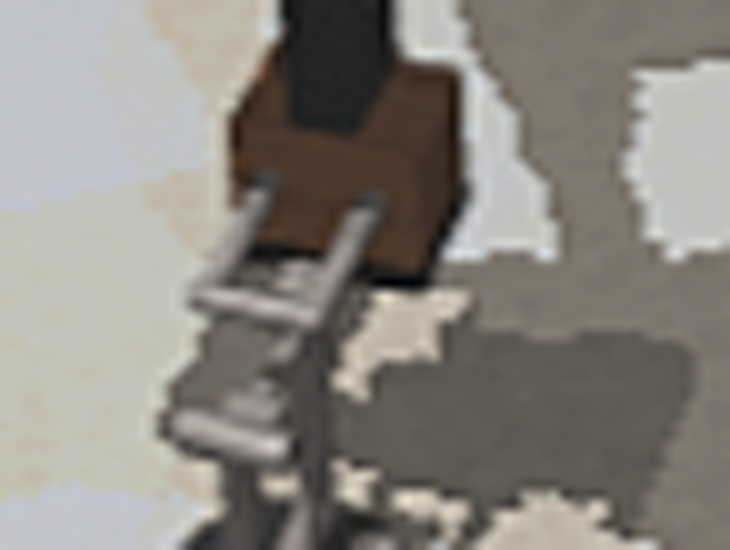

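Emit:
send_rows(moves=[[-0.05,-0.05,0.1,0,0,0,1],[0,0,0.1,0,0,0,1],[0,0,0.1,0,0,0,1],[0,0,0.05,0,0,0,1],[0,0,0,0,0,0,1]])

```text
clock: 10.6
ee_pos: [0.5485, -0.1406, 0.1256]
orientation: [180.0, 0.0, -58.4]
ft_force: [-0.6, -1.2, -0.3]
finger_gap: 0.174
grasp_force: 30.0
```

Emit:
send_rows(moves=[[0,0,0.05,0,0,0,1],[0,0,0,0,0,0,1]])

```text
clock: 10.8
ee_pos: [0.5486, -0.1406, 0.1247]
orientation: [180.0, -0.0, -58.4]
ft_force: [0.4, -0.6, -1.3]
finger_gap: 0.175
grasp_force: 30.0
```

Emit:
send_rows(moves=[[0,0,0.05,0,0,0,1],[0,0,0,0,0,0,1]])

```text
clock: 11.0
ee_pos: [0.5485, -0.1406, 0.1236]
orientation: [180.0, 0.0, -58.4]
ft_force: [0.0, 0.7, -1.0]
finger_gap: 0.174
grasp_force: 30.0
```

Emit:
send_rows(moves=[[0,0,0.05,0,0,0,1],[0,0,0.05,0,0,0,1],[0,0,0,0,0,0,1]])

```text
clock: 11.3
ee_pos: [0.5485, -0.1406, 0.1215]
orientation: [180.0, 0.0, -58.4]
ft_force: [0.4, 0.1, -1.4]
finger_gap: 0.172
grasp_force: 30.0
```

Emit:
send_rows(moves=[[0,0,0.05,0,0,0,1],[0,0,0.05,0,0,0,1],[0,0,0,0,0,0,1]])

```text
clock: 11.6
ee_pos: [0.5485, -0.1406, 0.1195]
orientation: [180.0, 0.0, -58.4]
ft_force: [-0.1, 0.6, -0.3]
finger_gap: 0.173
grasp_force: 30.0
```

Emit:
send_rows(moves=[[0,0,0.05,0,0,0,1],[0,0,0.05,0,0,0,1],[0,0,0,0,0,0,1]])

```text
clock: 11.9
ee_pos: [0.5485, -0.1406, 0.1175]
orientation: [180.0, 0.0, -58.4]
ft_force: [0.1, 1.4, -1.6]
finger_gap: 0.173
grasp_force: 30.0
```

Emit:
send_rows(moves=[[0,0,0.05,0,0,0,1],[0,0,0.05,0,0,0,1],[0,0,0,0,0,0,1]])

```text
clock: 12.2
ee_pos: [0.5486, -0.1406, 0.1156]
orientation: [180.0, -0.0, -58.4]
ft_force: [-0.5, 0.1, -0.5]
finger_gap: 0.174
grasp_force: 30.0
```

Emit:
send_rows(moves=[[0,0,0.05,0,0,0,1],[0,0,0.05,0,0,0,1],[0,0,0,0,0,0,1]])

```text
clock: 12.5
ee_pos: [0.5487, -0.1407, 0.114]
orientation: [-180.0, -0.0, -58.4]
ft_force: [-0.3, 1.7, 1.8]
finger_gap: 0.172
grasp_force: 30.0
```

Emit:
send_rows(moves=[[0,0,0.05,0,0,0,1],[0,0,0.05,0,0,0,1],[0,0,0,0,0,0,1]])

```text
clock: 12.8
ee_pos: [0.5487, -0.1406, 0.1119]
orientation: [-180.0, -0.0, -58.4]
ft_force: [-1.2, 0.9, 4.3]
finger_gap: 0.178
grasp_force: 30.0
```

Emit:
send_rows(moves=[[0,0,0.05,0,0,0,1],[0,0,0,0,0,0,1]])

```text
clock: 13.0
ee_pos: [0.5487, -0.1406, 0.1108]
orientation: [-180.0, -0.0, -58.4]
ft_force: [-0.9, 0.5, 4.1]
finger_gap: 0.175
grasp_force: 30.0
```

Emit:
send_rows(moves=[[0,0,0.05,0,0,0,1],[0,0,0,0,0,0,1]])

```text
clock: 13.2
ee_pos: [0.5487, -0.1407, 0.1097]
orientation: [-180.0, -0.0, -58.4]
ft_force: [-0.7, 0.7, 4.3]
finger_gap: 0.172
grasp_force: 30.0
```

The force is holding at about 5 to 5.5 N net, so the gate is opening. I'll keep going.

Emit:
send_rows(moves=[[0,0,0.08,0,0,0,1],[0,0,0.08,0,0,0,1],[0,0,0.05,0,0,0,1]])

```text
clock: 13.5
ee_pos: [0.5489, -0.1409, 0.1057]
orientation: [-180.0, -0.1, -58.4]
ft_force: [-0.4, 0.9, 6.5]
finger_gap: 0.174
grasp_force: 30.0
```

Emit:
send_rows(moves=[[0,0,0.08,0,0,0,1],[0,0,0.08,0,0,0,1],[0,0,0.05,0,0,0,1]])

```text
clock: 13.8
ee_pos: [0.5485, -0.1404, 0.1012]
orientation: [-180.0, 0.0, -58.4]
ft_force: [-1.0, 2.0, 4.7]
finger_gap: 0.175
grasp_force: 30.0
```

Emit:
send_rows(moves=[[0,0,0.08,0,0,0,1],[0,0,0.08,0,0,0,1],[0,0,0.05,0,0,0,1]])

```text
clock: 14.1
ee_pos: [0.5482, -0.1403, 0.0966]
orientation: [180.0, 0.1, -58.4]
ft_force: [-1.8, 2.2, 4.0]
finger_gap: 0.173
grasp_force: 30.0
```

Emit:
send_rows(moves=[[0,0,0.08,0,0,0,1],[0,0,0.08,0,0,0,1],[0,0,0,0,0,0,1]])

```text
clock: 14.4
ee_pos: [0.5482, -0.1403, 0.0933]
orientation: [180.0, 0.1, -58.4]
ft_force: [-1.8, 2.5, 1.7]
finger_gap: 0.17
grasp_force: 30.0
```

Emit:
send_rows(moves=[[0,0,0.08,0,0,0,1],[0,0,0.08,0,0,0,1],[0,0,0,0,0,0,1]])

```text
clock: 14.7
ee_pos: [0.5484, -0.1405, 0.0903]
orientation: [180.0, 0.0, -58.4]
ft_force: [-1.2, 1.8, 1.2]
finger_gap: 0.17
grasp_force: 30.0
```

Emit:
send_rows(moves=[[0,0,0.08,0,0,0,1],[0,0,0.08,0,0,0,1],[0,0,0,0,0,0,1]])

```text
clock: 15.0
ee_pos: [0.5485, -0.1405, 0.0872]
orientation: [180.0, 0.0, -58.4]
ft_force: [-1.0, 2.3, 1.1]
finger_gap: 0.174
grasp_force: 30.0
```

Emit:
send_rows(moves=[[0,0,0.08,0,0,0,1],[0,0,0.08,0,0,0,1],[0,0,0,0,0,0,1]])

```text
clock: 15.3
ee_pos: [0.5483, -0.1406, 0.0837]
orientation: [180.0, 0.0, -58.4]
ft_force: [0.8, -0.7, -1.8]
finger_gap: 0.169
grasp_force: 30.0
```

Emit:
send_rows(moves=[[0,0,0.08,0,0,0,1],[0,0,0.08,0,0,0,1],[0,0,0,0,0,0,1]])

```text
clock: 15.6
ee_pos: [0.5487, -0.1409, 0.0809]
orientation: [180.0, -0.0, -58.4]
ft_force: [-0.2, -0.4, -1.0]
finger_gap: 0.174
grasp_force: 30.0
```

Emit:
send_rows(moves=[[0,0,0.08,0,0,0,1],[0,0,0.08,0,0,0,1],[0,0,0,0,0,0,1]])

```text
clock: 15.9
ee_pos: [0.5485, -0.1406, 0.0777]
orientation: [180.0, 0.0, -58.4]
ft_force: [-0.1, 0.4, -1.0]
finger_gap: 0.173
grasp_force: 30.0
```

Emit:
send_rows(moves=[[0,0,0.08,0,0,0,1],[0,0,0.08,0,0,0,1],[0,0,0.05,0,0,0,1],[0,0,0.05,0,0,0,1],[0,0,0,0,0,0,1]])

```text
clock: 16.4
ee_pos: [0.5485, -0.1406, 0.0726]
orientation: [180.0, 0.0, -58.4]
ft_force: [0.5, -0.6, -1.5]
finger_gap: 0.172
grasp_force: 30.0
```

Emit:
send_rows(moves=[[0,0,0.05,0,0,0,1],[0,0,0,0,0,0,1]])

```text
clock: 16.6
ee_pos: [0.5486, -0.1406, 0.0716]
orientation: [180.0, -0.0, -58.4]
ft_force: [-0.2, -1.5, -0.7]
finger_gap: 0.176
grasp_force: 30.0
```

```bash
python3 look.py mos5 30; python3 - <<'E'
import cv2
im=cv2.imread("raw_mos5_scene.png")[214:289,195:295]
cv2.imwrite("pics/z5.png",cv2.resize(im,(800,600),interpolation=cv2.INTER_CUBIC))
E
```

```text
[ 0.54855801 -0.14061704  0.07163525] [ 1.79994363e+02 -1.41121872e-03 -5.83969683e+01] [-0.17669298 -1.53658459 -0.70009349]
```

View pics/z5.png

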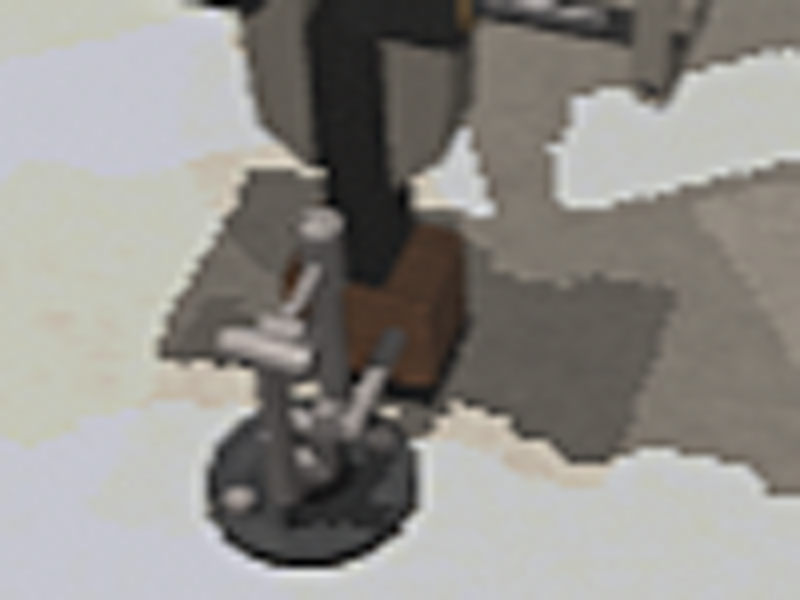

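The picture shows the gate closed, running from the barrel at (265,340) up to the nose at (320,225). The eye's bar lies below it near (325,415), and the block is next to the plate. I'll touch down, then release.

Emit:
send_rows(moves=[[0,0,0.03,0,0,0,1],[0,0,0.03,0,0,0,1],[0,0,0,0,0,0,1]])

```text
clock: 17.0
ee_pos: [0.5487, -0.1407, 0.0707]
orientation: [-180.0, -0.0, -58.4]
ft_force: [0.1, -0.0, 0.2]
finger_gap: 0.171
grasp_force: 30.0
```

Emit:
send_rows(moves=[[0,0,0,0,0,0,0.6],[0,0,0,0,0,0,0.5],[0,0,0,0,0,0,0.3],[0,0,0,0,0,0,0],[0,0,0,0,0,0,-0.3]])

```text
clock: 17.5
ee_pos: [0.5486, -0.1406, 0.0705]
orientation: [180.0, -0.0, -58.4]
ft_force: [-0.2, 0.5, 0.6]
finger_gap: 0.463
grasp_force: 0.0
```

Emit:
send_rows(moves=[[0,0,0,0,0,0,-0.3],[0,0,0,0,0,0,-0.3],[0,0,-0.4,0,0,0,-0.3],[0,0,-0.8,0,0,0,-0.3],[0,0,-0.9,0,0,0,-0.3]])

```text
clock: 18.0
ee_pos: [0.5484, -0.1405, 0.1131]
orientation: [180.0, 0.0, -58.4]
ft_force: [-0.3, -0.1, 0.3]
finger_gap: 0.645
grasp_force: 0.0
```

Emit:
send_rows(moves=[[-0.3,0,-0.9,0,0,0,-0.3],[-0.5,0,-0.8,0,0,0,-0.3],[-0.9,0,-0.4,0,0,0,-0.3],[-0.9,0,-0.4,0,0,0,-0.3],[-0.9,0,-0.4,0,0,0,-0.3]])

```text
clock: 18.5
ee_pos: [0.5104, -0.0792, 0.1707]
orientation: [180.0, 0.1, -58.4]
ft_force: [0.2, 0.3, 0.3]
finger_gap: 0.644
grasp_force: 0.0
```

Emit:
send_rows(moves=[[-0.9,0,0,0,0,0,-0.3],[-0.9,0,0,0,0,0,-0.3],[0,0,0,0,0,0,-0.3]])

```text
clock: 18.8
ee_pos: [0.4912, -0.0479, 0.1704]
orientation: [179.9, 0.1, -58.3]
ft_force: [0.1, 0.2, -0.3]
finger_gap: 0.648
grasp_force: 0.0
```

```bash
python3 look.py mos6 30
```

```text
[ 0.49121419 -0.04785889  0.17042512] [ 1.79943484e+02  8.74211218e-02 -5.82682885e+01] [ 0.13861871  0.16617865 -0.32846224]
```

View pics/mos6.png

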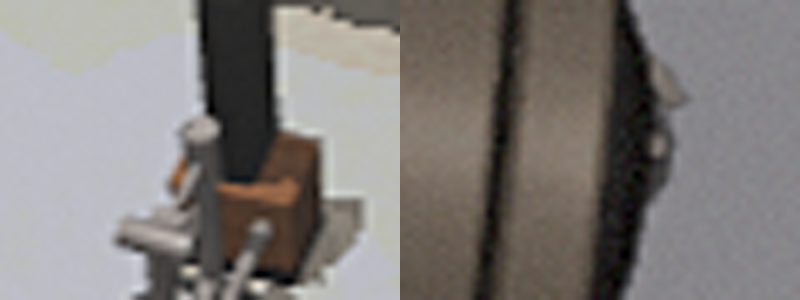

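The stamp stands upright against the hook, with its eye inside and the gate shut at (185,195). The gripper is clear, so I'm handing in.

```bash
python3 -c "
from station import robot
print(robot.finish_job())"
```

```text
the job is handed in; nothing more can be done
None
```

The job is handed in: the stamp stands upright on the table beside the hook, let go, with its eye caught and the gate shut above it; readings while pressing stayed under about 8 N, and nothing else was touched as far as I could see.

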